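# Put three mixed-up bearing caps back on their own bases

## Robot

A 7-joint arm with a two-finger parallel gripper is mounted at the origin on a cart in front of the work surface, level with it; the furniture and walls round the work are solid. World frame = base frame: x ahead of the robot, y to its left, z up, the work surface at z = 0. Lengths are in m, angles in degrees, forces in N, time in s.
With the tool pointing down it reaches from about 0.35 to 0.9 m from the base axis. Payload 7.2 kg.
Tool frame: the origin (TCP) lies where the fingers leave the gripper's body, on its centre line; the fingertips stand 73 mm ahead of it and the grasp point (between the pads) lies 54 mm ahead of it; z points along the fingers, x is the direction in which the jaws open and shut, and the axes are right-handed (so a half turn about z gives the same grasp; the last joint's range is limited). The gripper opens to 85 mm and grips with 20 to 120 N. Pads are 22 mm wide; open, the fingers measure 114 mm over their backs; the gripper's body (76 mm by 85 mm) begins 54 mm behind the grasp point. The pads swing forward as they close: fully open they stand 13 mm farther back than shut.
Start: joints at [72.811, 23.554, -0.728, 91.456, 0.321, 64.991, -4.71], TCP at [0.144, -0.608, 0.304] pointing down, gripper open.
Joint ranges: [-169.25, 169.25], [-16.82, 113.86], [-84.01, 82.57], [7.8, 145.47], [-59.2, 239.2], [7.22, 106.19], [-163.78, 163.78]. Speed limits (degrees/s): [136.94, 136.94, 172.46, 172.46, 180, 180, 180].

## Interface

Orientations are given as a 3x3 rotation matrix whose columns are the frame's x, y, z axes.
In Python, from cell import manip gives the robot as it stands.
- The arm moves only by the tool send_rows, never from a script. Its argument "targets" is a list of rows, each a list of 5 numbers: the finger opening in mm, from 0 to 85.4, then the shift along the tool's x, y, z in mm, then the turn about the tool's z in rad. A call has 1 to 12 rows; each row shifts and turns the commanded pose from where the row before left it, along the tool's axes as they then stand; what a row does not reach is not made up. A row lasts 1/8 s, in which the tool goes at most 62.5 mm and 10.7 degrees, less where a joint would pass 70% of its speed; a pose out of reach is approached as far as the arm can. A call is refused whole if a number of a shift passes 62.5 or a number of a turn 0.188, either way. A call with a gripper value outside its range is refused whole. The fingers move at their own pace and stop on an object; "force" is the grip in N (left out, the last holds). Time passes only in rows, so rows that do not move let the fingers close. It gives the time, the measured TCP pose, the force and the opening at its end, in the units of the state.
- manip.read_state(): the state, without advancing time (a new reading comes with each control period).
- manip.get_image(name): name is "scene" or "top"; returns the picture (400x640x3 uint8, blue, green, red); there is no depth.
- manip.camera_model(name): a dict with "camera_matrix" (3x3 intrinsics, pixels), "dist" ([k1, k2, p1, p2, k3] as OpenCV has them; the pictures are not rectified), "cam_to_world" (4x4, takes a point from camera to world coordinates). Camera axes: x right, y up, looking along -z (the intrinsics and any distortion apply to the point x, -y, -z); pixel columns grow to the right and rows downward; lengths in m; the calibration is good to about 2 mm. A picture is of the moment at which its call begins. camera_model takes no time and is no camera call.
- manip.job_done(): hands the job in, once; it reports no verdict.
Trained networks look in the newest picture that a camera, given by its name, has taken for a name from the list of things; names that differ only in an ending like _2 or _b are one class to them, and where a whole thing is asked for, a point or a joint stands for the part that bears it (a point fixed in the world has none). Each returns a list of dicts, best first, with "conf" (0 to 1); they miss things now and then, are a little off and sometimes report something else, mostly with a low value. They report only what shows in the picture. A call takes as long as a camera call.
- manip.find_in(camera, target): "extent" ([left, top, right, bottom] in pixels, round what is visible of it).
- manip.tip_of(camera, target): "centre" ([column, row] in pixels: a listed point, or the origin of a listed thing).
The state is a dict: "t": time; "joint_pos": joint angles; "joint_vel": joint speeds; "joint_torque": joint torques, N m; "tool_pos": TCP position; "tool_rot": TCP orientation; "ft_force": force on the tool from outside, world axes, zero at the start; "torque": the same for the moment, N m; "gripper_width": finger opening in m.
Only numpy, scipy, OpenCV 4.12 (cv2) and the standard library are available. Lean on these libraries where they do the work, as an engineer would, in place of code of your own. Each camera call takes 0.05 s, during which the arm holds its last target. There are 200 camera calls.

## Task

The caps of the three split bearings were mixed up: put every cap back on the base of its own colour, fully seated between the end walls and in line with the base. Set one cap down flat on the middle of the cork mat and let go of it there to free the first base, and leave the tin, the wooden knob and the tape measure where they are.

Things in the scene. Friction and masses are not known exactly. Their poses are not given: they have to be found in the camera images.
- cap_red_center (a point): Centre (half-way up) of the loose red-topped bearing cap: an aluminium block 84 mm long (own x), 36 mm wide (own y) and 44 mm high, flat top painted red, a half-round bore of 20 mm along y. Its underside is 22 mm below this point. About 0.3 kg; grip it from above across its 36 mm width. It is the same after a half turn.
- cap_yellow_center (a point): Centre (half-way up) of the loose yellow-topped bearing cap: an aluminium block 84 mm long (own x), 36 mm wide (own y) and 44 mm high, flat top painted yellow, a half-round bore of 28 mm along y. Its underside is 22 mm below this point. About 0.3 kg; grip it from above across its 36 mm width. It is the same after a half turn.
- cap_blue_center (a point): Centre (half-way up) of the loose blue-topped bearing cap: an aluminium block 84 mm long (own x), 36 mm wide (own y) and 44 mm high, flat top painted blue, a half-round bore of 36 mm along y. Its underside is 22 mm below this point. About 0.3 kg; grip it from above across its 36 mm width. It is the same after a half turn.
- base_red_seat (a point): Middle of the flat seat (25 mm above the worktop) of the fixed red bearing base, 124 mm long (own x): plain middle 36 mm wide, red ends 60 mm wide, 20 mm half bore along y. Low end walls (9 mm above the seat, leaning outwards) box in the cap with 4 mm play; none beside the middle 70 mm. A seated cap lies along x, its centre 22 mm above this point. At the start it carries the blue cap.
- base_yellow_seat (a point): Middle of the flat seat (25 mm above the worktop) of the fixed yellow bearing base, 124 mm long (own x): plain middle 36 mm wide, yellow ends 60 mm wide, 28 mm half bore along y. Low end walls (9 mm above the seat, leaning outwards) box in the cap with 4 mm play; none beside the middle 70 mm. A seated cap lies along x, its centre 22 mm above this point. At the start it carries the red cap.
- base_blue_seat (a point): Middle of the flat seat (25 mm above the worktop) of the fixed blue bearing base, 124 mm long (own x): plain middle 36 mm wide, blue ends 60 mm wide, 36 mm half bore along y. Low end walls (9 mm above the seat, leaning outwards) box in the cap with 4 mm play; none beside the middle 70 mm. A seated cap lies along x, its centre 22 mm above this point. At the start it carries the yellow cap.
- cork_mat: Fixed brown cork mat, 130 x 90 mm (own x, y), 4 mm thick, empty at the start; origin at the centre of its underside, on the worktop.
- filler_tin_center (a point): Centre (34 mm up) of a white and red tin, 69 mm across and 68 mm high, a bystander behind the bearings.
- wooden_knob_center (a point): Centre (24 mm up) of a dark turned wooden knob, 43 mm across and 48 mm high, a bystander behind the bearings.
- tape_measure_center (a point): Centre (31 mm up) of a yellow tape measure standing upright, 31 x 92 mm (own x, y) and 62 mm high, a bystander behind the bearings.

How it is judged (in metres and radians):
On the way:
1. one of the caps stands released on the cork mat (((horizontal distance between cap_red_center and cork_mat below 0.05 m and z of cap_red_center in the frame of cork_mat below 0.03 m and angle between cap_red_center's own z axis and vertical below 0.1 rad and contact force between the fingers and cap_red below 0.1 N) or (horizontal distance between cap_yellow_center and cork_mat below 0.05 m and z of cap_yellow_center in the frame of cork_mat below 0.03 m and angle between cap_yellow_center's own z axis and vertical below 0.1 rad and contact force between the fingers and cap_yellow below 0.1 N) or (horizontal distance between cap_blue_center and cork_mat below 0.05 m and z of cap_blue_center in the frame of cork_mat below 0.03 m and angle between cap_blue_center's own z axis and vertical below 0.1 rad and contact force between the fingers and cap_blue below 0.1 N))), for 0.2 s.
At the end, for the whole second after the job is handed in: Each cap is at rest on the base of its own colour: centre within 10 mm of the seat's middle, long axes within 0.2 rad (either way round), upright within 0.06 rad, its centre 19 to 25 mm above the seat (22 when fully down) (horizontal distance between cap_red_center and base_red_seat below 0.01 m and z of cap_red_center in the frame of base_red_seat between 0.019 and 0.025 m and angle between the x axis of cap_red_center and the x axis of base_red_seat, either way round below 0.2 rad and angle between each of cap_red_center, cap_yellow_center, cap_blue_center's own z axis and vertical below 0.06 rad and linear speed of each of cap_red, cap_yellow, cap_blue below 0.01 m/s and horizontal distance between cap_yellow_center and base_yellow_seat below 0.01 m and z of cap_yellow_center in the frame of base_yellow_seat between 0.019 and 0.025 m and angle between the x axis of cap_yellow_center and the x axis of base_yellow_seat, either way round below 0.2 rad and horizontal distance between cap_blue_center and base_blue_seat below 0.01 m and z of cap_blue_center in the frame of base_blue_seat between 0.019 and 0.025 m and angle between the x axis of cap_blue_center and the x axis of base_blue_seat, either way round below 0.2 rad); the robot touches nothing.
It fails at once if the filler tin was pushed more than 30 mm (distance of filler_tin_center from where it was at the start of the episode above 0.03 m).
It fails at once if the wooden knob was pushed more than 30 mm (distance of wooden_knob_center from where it was at the start of the episode above 0.03 m).
It fails at once if the tape measure was pushed more than 30 mm (distance of tape_measure_center from where it was at the start of the episode above 0.03 m).
It also fails if it takes over 102 s, if anything falls off the work surface, if the arm or the gripper's body presses on something with over 40 N, if the wrist force passes 120 N, or if a joint passes its speed limit or range.

## Working session

There is one attempt and no reset: what is moved stays moved. The work goes in short steps, Python scripts to look and compute and a tool call to move; the robot and the scene stay as the last step left them, time stands still between calls to the robot, and variables do not carry over. Pictures are saved under pics/ and viewed, about 12 in all and at most 16, crops included, and the job is handed in when it is done.

Besides the shell and the picture viewer there is one more tool, called after ">>>" as a command line: name --pt "numbers of a row" for each row, then --argument value for the rest. send_rows: Moves the arm, as the interface text tells. Its arguments: {"type":"object","properties":{"targets":{"type":"array","items":{"type":"array","items":{"type":"number"}}},"force":{"type":"number"}},"required":["targets"]}

```bash
mkdir -p pics; ls; cat > h.py <<'E'
import numpy as np, cv2
from cell import manip
def ray(cam,uv):
    m=manip.camera_model(cam);K=np.array(m["camera_matrix"]);T=np.array(m["cam_to_world"])
    p=cv2.undistortPoints(np.array([[uv]],float),K,np.array(m["dist"]))[0,0]
    return T[:3,3],T[:3,:3]@np.array([p[0],-p[1],-1.])
def at_z(cam,uv,z):
    o,d=ray(cam,uv);return o+d*(z-o[2])/d[2]
def proj(cam,P):
    m=manip.camera_model(cam);K=np.array(m["camera_matrix"]);T=np.linalg.inv(np.array(m["cam_to_world"]))
    q=(T[:3,:3]@np.array(P,float).T).T+T[:3,3]
    return cv2.projectPoints(q*[1,-1,-1],np.zeros(3),np.zeros(3),K,np.array(m["dist"]))[0][:,0]
E
python3 - <<'E'
from h import *
a=manip.get_image("top");b=manip.get_image("scene")
cv2.imwrite("pics/top1.png",a);cv2.imwrite("pics/scene1.png",b)
Z=dict(cap_red_center=.047,cap_yellow_center=.047,cap_blue_center=.047,base_red_seat=.025,base_yellow_seat=.025,base_blue_seat=.025,cork_mat=0,filler_tin_center=.034,wooden_knob_center=.024,tape_measure_center=.031)
for c in("top","scene"):
    print(c,np.array(manip.camera_model(c)["cam_to_world"])[:3,3].round(3))
    for n,z in Z.items():
        for r in manip.tip_of(c,n)[:2]: print(c,n,np.round(r["centre"],1),round(r["conf"],2),at_z(c,r["centre"],z).round(4))
s=manip.read_state();print(s["t"],s["tool_pos"],np.round(s["tool_rot"],3),s["gripper_width"],s["ft_force"])
E
```

```text
pics
top [ 0.349 -0.035  1.271]
top cap_red_center [290.5 213.1] 0.62 [0.5426 0.0437 0.047 ]
top cap_yellow_center [362.9 208. ] 0.97 [ 0.5598 -0.1312  0.047 ]
top cap_blue_center [204.  207.9] 0.81 [0.5495 0.2565 0.047 ]
top base_red_seat [206.4 207.9] 0.95 [0.5533 0.2557 0.025 ]
top base_red_seat [292.4 212.7] 0.32 [0.5472 0.0405 0.025 ]
top base_yellow_seat [290.4 216.8] 0.61 [0.5369 0.045  0.025 ]
top base_blue_seat [361.9 210.7] 0.7 [ 0.5568 -0.1305  0.025 ]
top cork_mat [428.1 211.5] 0.82 [ 0.5632 -0.3002  0.    ]
top filler_tin_center [257.  157.6] 0.83 [0.683  0.1339 0.034 ]
top wooden_knob_center [369.2 162.6] 0.52 [ 0.6798 -0.1476  0.024 ]
top wooden_knob_center [292.6 214.1] 0.43 [0.5439 0.0399 0.024 ]
top tape_measure_center [304.9 161.3] 0.55 [0.677  0.0137 0.031 ]
scene [0.066 0.582 0.432]
scene cap_red_center [326.4 228.2] 0.58 [0.5422 0.0432 0.047 ]
scene cap_red_center [331.4 194.7] 0.43 [ 0.6584 -0.1077  0.047 ]
scene cap_yellow_center [367.4 201.9] 0.67 [ 0.5591 -0.1341  0.047 ]
scene cap_yellow_center [241.8 263.5] 0.3 [0.5663 0.2532 0.047 ]
scene cap_blue_center [242.5 262. ] 0.74 [0.5695 0.2493 0.047 ]
scene base_red_seat [245.7 273.5] 0.68 [0.5619 0.2499 0.025 ]
scene base_yellow_seat [325.3 236.6] 0.87 [0.5448 0.0437 0.025 ]
scene base_blue_seat [365.6 213.2] 0.77 [ 0.5493 -0.1146  0.025 ]
scene cork_mat [398.2 197.3] 0.89 [ 0.5715 -0.3103  0.    ]
scene filler_tin_center [254.7 229. ] 0.79 [0.6763 0.1376 0.034 ]
scene filler_tin_center [333.3 194.8] 0.36 [ 0.6741 -0.134   0.034 ]
scene wooden_knob_center [334.  197.8] 0.48 [ 0.674 -0.137  0.024]
scene wooden_knob_center [249.7 271.5] 0.17 [0.5628 0.24   0.024 ]
scene tape_measure_center [291.  211.3] 0.69 [0.6881 0.0135 0.031 ]
1.1 [ 0.14359492 -0.60827554  0.30390316] [[ 0.23  -0.973  0.   ]
 [-0.973 -0.23  -0.   ]
 [ 0.    -0.    -1.   ]] 0.08540456386910332 [ 0.1805181  -0.11103945  0.14506336]
```

```bash
python3 - <<'E'
from h import *
a=cv2.imread("pics/top1.png")
cv2.imwrite("pics/c1.png",cv2.resize(a[130:260,160:480],(800,325),interpolation=cv2.INTER_CUBIC))
b=cv2.imread("pics/scene1.png")
cv2.imwrite("pics/c2.png",cv2.resize(b[150:330,180:460],(784,504),interpolation=cv2.INTER_CUBIC))
E
```

```text
(no output)
```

View pics/c1.png

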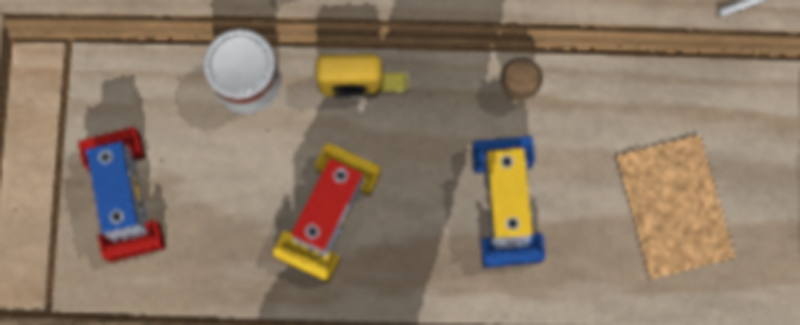

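View pics/c2.png

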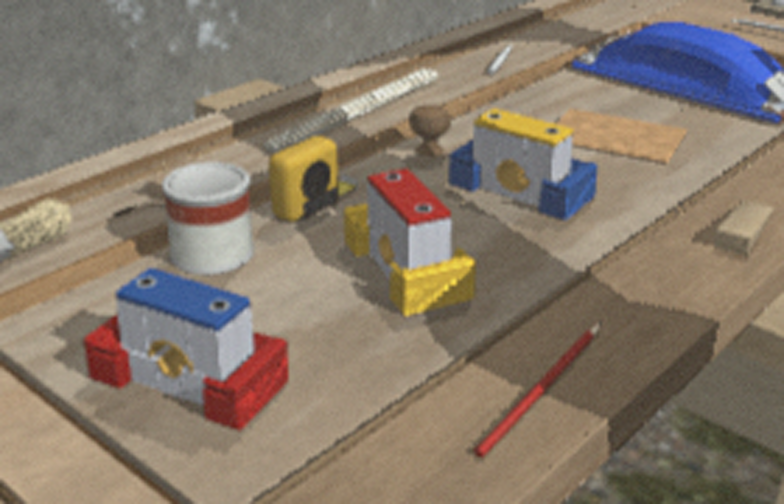

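```bash
cat >> h.py <<'E'
HUE=dict(red=((0,8),(172,180)),yellow=((20,32),),blue=((105,122),))
def top_rect(cam,img,col,xy,z=.069,rad=.05,k=4):
    """rectangle of a painted top at height z near xy: centre, axis deg, size"""
    big=cv2.resize(img,None,fx=k,fy=k,interpolation=cv2.INTER_CUBIC)
    H=cv2.cvtColor(big,cv2.COLOR_BGR2HSV);m=np.zeros(H.shape[:2],bool)
    for lo,hi in HUE[col]: m|=(H[...,0]>=lo)&(H[...,0]<=hi)&(H[...,1]>120)&(H[...,2]>50)
    m=cv2.morphologyEx(m.astype(np.uint8),cv2.MORPH_CLOSE,np.ones((21,21)))
    m=cv2.morphologyEx(m,cv2.MORPH_OPEN,np.ones((7,7)))
    n,l,s,c=cv2.connectedComponentsWithStats(m)
    best=None
    for i in range(1,n):
        if s[i,4]<400: continue
        p=at_z(cam,(c[i]+.5)/k-.5,z)[:2];d=np.hypot(*(p-xy))
        if d<rad and (best is None or s[i,4]>best[0]): best=(s[i,4],i)
    if best is None: return None
    cn=max(cv2.findContours((l==best[1]).astype(np.uint8),0,2)[0],key=cv2.contourArea)
    P=np.array([at_z(cam,(q[0]+.5)/k-.5,z)[:2] for q in cn])
    r=cv2.minAreaRect((P*1000).astype(np.float32));b=cv2.boxPoints(r)
    e=[b[1]-b[0],b[2]-b[1]];e=max(e,key=np.linalg.norm)
    return np.round(r[0],1),round(np.degrees(np.arctan2(e[1],e[0]))%180,1),np.round(sorted(r[1]),1)
E
python3 - <<'E'
from h import *
I={c:cv2.imread(f"pics/{c}1.png") for c in("top","scene")}
for col,xy in dict(red=(.543,.044),yellow=(.559,-.132),blue=(.552,.256)).items():
    for c in I: print(col,c,top_rect(c,I[c],col,np.array(xy)))
# base end blobs (top ~z .034)
for base,capxy,ang in(("red",(.552,.256),0),("yellow",(.543,.044),0),("blue",(.559,-.132),0)):
    for s in(-.06,.06):
        print("base",base,s,top_rect("top",I["top"],base,np.array(capxy)+[s,0],z=.03,rad=.04))
# mat
H=cv2.cvtColor(I["top"],cv2.COLOR_BGR2HSV);m=((H[...,0]>5)&(H[...,0]<20)&(H[...,1]>95)&(H[...,2]>120)).astype(np.uint8)
m[:,:400]=0;m[:, 460:]=0;m[:180]=0;m[245:]=0
cn=max(cv2.findContours(cv2.morphologyEx(m,3,np.ones((5,5))),0,2)[0],key=cv2.contourArea)
P=np.array([at_z("top",q[0].astype(float),.004)[:2] for q in cn])
print("mat",cv2.minAreaRect((P*1000).astype(np.float32)))
E
```

```text
red top (array([543.8,  43.6]), np.float32(154.3), array([37.8, 83.8]))
red scene (array([544.3,  44.4]), np.float32(155.0), array([37.6, 90. ]))
yellow top (array([ 559.5, -130.2]), np.float32(6.6), array([38.1, 84.2]))
yellow scene (array([ 559.9, -128.7]), np.float32(7.0), array([45.1, 88.1]))
blue top (array([554.7, 251. ]), np.float32(14.4), array([35.4, 82.6]))
blue scene (array([554. , 253.3]), np.float32(14.2), array([37.3, 84.7]))
base red -0.06 (array([506.9, 237.5]), np.float32(107.3), array([31. , 64.3]))
base red 0.06 (array([603.7, 264.4]), np.float32(96.9), array([32.2, 65.2]))
base yellow -0.06 (array([497.6,  64.6]), np.float32(65.7), array([30.8, 64.3]))
base yellow 0.06 (array([586.9,  25.8]), np.float32(64.8), array([31.5, 63.1]))
base blue -0.06 (array([ 508.7, -137.9]), np.float32(95.1), array([27. , 58.9]))
base blue 0.06 (array([ 604.7, -127.2]), np.float32(97.1), array([29.3, 58. ]))
mat ((561.3343505859375, -303.441162109375), (129.14749145507812, 89.04566192626953), 15.273088455200195)
```

>>> send_rows --pt "85 -30.8 -42.9 7 0" --pt "85 -30.8 -42.9 7 0" --pt "85 -30.8 -42.9 7 0" --pt "85 -30.8 -42.9 7 0" --pt "85 -30.8 -42.9 7 0" --pt "85 -30.8 -42.9 7 0" --pt "85 -30.8 -42.9 7 0" --pt "85 -30.8 -42.9 7 0" --pt "85 -30.8 -42.9 7 0" --pt "85 -30.8 -42.9 7 0" --pt "85 -30.8 -42.9 7 0" --pt "85 -30.8 -42.9 7 0.115" --force 60

```text
t: 2.6
tool_pos: [0.5608, -0.1292, 0.2198]
tool_rot: [[0.114, -0.993, 0.0], [-0.993, -0.114, -0.0], [0.0, -0.0, -1.0]]
ft_force: [0.4, -0.9, 0.3]
gripper_width: 0.0851
```

```bash
cat > plan.py <<'E'
# python3 plan.py x y z yaw(deg of tool x) : mm, from the measured pose; shift given in present axes and in axes after the turn
import sys; from h import *
x,y,z,w=map(float,sys.argv[1:5]);s=manip.read_state();R=np.array(s["tool_rot"]);p=np.array(s["tool_pos"])*1000
yaw=np.degrees(np.arctan2(R[1,0],R[0,0]));t=-np.radians(w-yaw);d=np.array([x,y,z])-p
c,q=np.cos(t),np.sin(t);R2=R@np.array([[c,-q,0],[q,c,0],[0,0,1]])
print("t",round(s["t"],2),"pos",p.round(1),"yaw",yaw.round(2),"tilt",R[2].round(3),"w",round(s["gripper_width"]*1e3,1),"F",np.round(s["ft_force"],1))
print("turn",t.round(3),"pre",(R.T@d).round(1),"post",(R2.T@d).round(1))
E
python3 plan.py 559.6 -129.8 104 -83.3
```

```text
t 2.6 pos [ 560.8 -129.2  219.8] yaw -83.46 tilt [ 0. -0. -1.] w 85.1 F [ 0.4 -0.9  0.3]
turn -0.003 pre [  0.4   1.3 115.8] post [  0.4   1.3 115.8]
```

>>> send_rows --pt "85 0.4 1.3 35 0" --pt "85 0 0 35 0" --pt "85 0 0 30 0" --pt "85 0 0 15 0" --pt "85 0 0 0 0" --pt "25 0 0 0 0" --pt "25 0 0 0 0" --pt "25 0 0 0 0" --pt "25 0 0 0 0" --pt "25 0 0 0 0" --force 60

```text
t: 3.85
tool_pos: [0.559, -0.131, 0.106]
tool_rot: [[0.116, -0.993, 0.002], [-0.993, -0.116, -0.0], [0.001, -0.002, -1.0]]
ft_force: [-0.4, -0.2, 6.1]
gripper_width: 0.0354
```

```bash
python3 plan.py 561.3 -303.4 220 -74.7
```

```text
t 3.85 pos [ 559. -131.  106.] yaw -83.32 tilt [ 0.001 -0.002 -1.   ] w 35.4 F [-0.4 -0.2  6.1]
turn -0.15 pre [ 171.6   17.6 -113.9] post [ 167.    43.1 -113.9]
```

>>> send_rows --pt "25 0 0 -15 0" --pt "25 0 0 -35 0" --pt "25 0 0 -40 0" --pt "25 0 0 -24 0" --pt "25 34 3.5 0 0" --pt "25 40 4 0 0" --pt "25 40 4 0 0" --pt "25 34 3.5 0 0" --pt "25 23 2.6 0 0" --pt "25 0 0 20 -0.08" --pt "25 0 0 10 -0.07" --pt "25 0 0 0 0"

```text
t: 5.35
tool_pos: [0.5605, -0.302, 0.1882]
tool_rot: [[0.264, -0.965, -0.002], [-0.965, -0.264, 0.001], [-0.002, 0.001, -1.0]]
ft_force: [-0.3, 0.4, -2.3]
gripper_width: 0.0354
```

```bash
python3 plan.py 561.3 -303.4 86 -74.7
```

```text
t 5.35 pos [ 560.5 -302.   188.2] yaw -74.7 tilt [-0.002  0.001 -1.   ] w 35.4 F [-0.3  0.4 -2.3]
turn -0.0 pre [  1.7  -0.6 102.2] post [  1.7  -0.6 102.2]
```

>>> send_rows --pt "25 1.7 -0.6 35 0" --pt "25 0 0 35 0" --pt "25 0 0 22 0" --pt "25 0 0 6 0" --pt "25 0 0 3 0" --pt "25 0 0 1 0" --pt "25 0 0 0 0"

```text
t: 6.22
tool_pos: [0.5624, -0.3044, 0.0879]
tool_rot: [[0.263, -0.965, 0.001], [-0.965, -0.263, -0.001], [0.001, -0.001, -1.0]]
ft_force: [1.1, -1.1, -2.8]
gripper_width: 0.0353
```

>>> send_rows --pt "25 0 0 1.5 0" --pt "25 0 0 1 0" --pt "25 0 0 0 0"

```text
t: 6.6
tool_pos: [0.562, -0.3043, 0.085]
tool_rot: [[0.264, -0.965, 0.0], [-0.965, -0.264, -0.0], [0.0, -0.0, -1.0]]
ft_force: [-2.2, 0.1, 5.0]
gripper_width: 0.035
```

>>> send_rows --pt "85 0 0 0 0" --pt "85 0 0 0 0" --pt "85 0 0 0 0" --pt "85 0 0 0 0" --pt "85 0 0 -10 0" --pt "85 0 0 -30 0" --pt "85 0 0 -40 0" --pt "85 0 0 -40 0" --pt "85 0 0 -15 0" --pt "85 0 0 0 0"

```text
t: 7.85
tool_pos: [0.5622, -0.3044, 0.2205]
tool_rot: [[0.264, -0.965, 0.002], [-0.965, -0.264, -0.001], [0.002, -0.002, -1.0]]
ft_force: [0.1, 0.5, -0.6]
gripper_width: 0.0848
```

```bash
python3 plan.py 554.5 252 220 -75.5; python3 - <<'E'
from h import *
a=manip.get_image("top");print(top_rect("top",a,"yellow",np.array([.561,-.303]),z=.048))
E
```

```text
t 7.85 pos [ 562.2 -304.4  220.5] yaw -74.72 tilt [ 0.002 -0.002 -1.   ] w 84.8 F [ 0.1  0.5 -0.6]
turn 0.014 pre [-5.388e+02 -1.392e+02 -1.000e-01] post [-5.406e+02 -1.318e+02 -1.000e-01]
(array([ 551.6, -306.6]), np.float32(15.1), array([37.7, 63.3]))
```

>>> send_rows --pt "85 -30 -7.6 0 0.014" --pt "85 -49 -12 0 0" --pt "85 -50 -12.2 0 0" --pt "85 -50 -12.2 0 0" --pt "85 -50 -12.2 0 0" --pt "85 -50 -12.2 0 0" --pt "85 -50 -12.2 0 0" --pt "85 -50 -12.2 0 0" --pt "85 -50 -12.2 0 0" --pt "85 -50 -12.2 0 0" --pt "85 -40 -9.8 0 0" --pt "85 -20 -4.9 0 0"

```text
t: 9.4
tool_pos: [0.553, 0.2529, 0.2176]
tool_rot: [[0.253, -0.967, -0.003], [-0.967, -0.253, -0.0], [-0.0, 0.003, -1.0]]
ft_force: [0.0, -0.1, 0.5]
gripper_width: 0.0849
```

```bash
python3 plan.py 554.5 252 104 -75.5
```

```text
t 9.4 pos [553.  252.9 217.6] yaw -75.33 tilt [-0.     0.003 -1.   ] w 84.9 F [ 0.  -0.1  0.5]
turn 0.003 pre [  1.3  -1.5 113.6] post [  1.3  -1.5 113.6]
```

>>> send_rows --pt "85 1.3 -1.5 35 0" --pt "85 0 0 35 0" --pt "85 0 0 29 0" --pt "85 0 0 14.5 0" --pt "85 0 0 0 0" --pt "25 0 0 0 0" --pt "25 0 0 0 0" --pt "25 0 0 0 0" --pt "25 0 0 0 0" --pt "25 0 0 0 0"

```text
t: 10.65
tool_pos: [0.5567, 0.2502, 0.1071]
tool_rot: [[0.25, -0.968, 0.002], [-0.968, -0.25, 0.001], [-0.0, -0.002, -1.0]]
ft_force: [-0.6, -0.2, 7.0]
gripper_width: 0.0354
```

```bash
python3 plan.py 559 -131 220 -83.3
```

```text
t 10.65 pos [556.7 250.2 107.1] yaw -75.51 tilt [-0.    -0.002 -1.   ] w 35.4 F [-0.6 -0.2  7. ]
turn 0.136 pre [ 369.6   92.9 -113.2] post [ 378.8   42.  -113.2]
```

>>> send_rows --pt "25 0 0 -12 0" --pt "25 0 0 -33 0.05" --pt "25 0 0 -40 0.05" --pt "25 0 0 -28 0.036" --pt "25 30 3.3 0 0" --pt "25 50 5.5 0 0" --pt "25 55 6.1 0 0" --pt "25 55 6.1 0 0" --pt "25 55 6.1 0 0" --pt "25 55 6.1 0 0" --pt "25 50 5.6 0 0" --pt "25 28.8 3.2 0 0"

```text
t: 12.15
tool_pos: [0.5576, -0.1349, 0.219]
tool_rot: [[0.113, -0.994, -0.001], [-0.994, -0.113, -0.001], [0.001, 0.001, -1.0]]
ft_force: [0.4, -0.0, -3.1]
gripper_width: 0.0352
```

>>> send_rows --pt "25 0 0 20 0" --pt "25 0 0 20 0" --pt "25 0 0 0 0" --pt "25 0 0 0 0"

```text
t: 12.65
tool_pos: [0.5588, -0.1313, 0.1796]
tool_rot: [[0.117, -0.993, 0.0], [-0.993, -0.117, -0.0], [0.0, -0.0, -1.0]]
ft_force: [0.7, 0.0, -2.9]
gripper_width: 0.0353
```

```bash
python3 plan.py 559 -131 107 -83.3; python3 - <<'E'
from h import *
a=manip.get_image("scene");cv2.imwrite("pics/s2.png",cv2.resize(a[100:300,250:500],(750,600),interpolation=cv2.INTER_CUBIC))
E
```

```text
t 12.65 pos [ 558.8 -131.3  179.6] yaw -83.3 tilt [ 0. -0. -1.] w 35.3 F [ 0.7  0.  -2.9]
turn 0.0 pre [-0.3 -0.2 72.6] post [-0.3 -0.2 72.6]
```

View pics/s2.png

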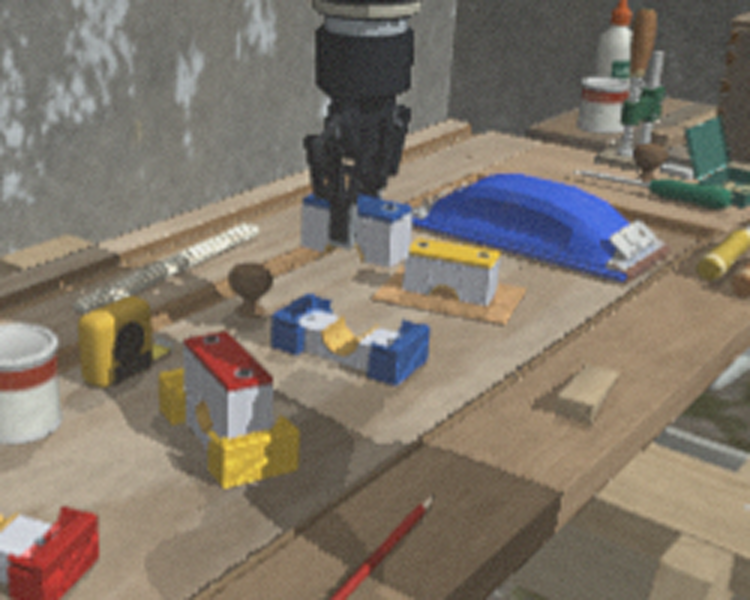

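>>> send_rows --pt "25 0 -1.2 25 0" --pt "25 0 0 25 0" --pt "25 0 0 13 0" --pt "25 0 0 4 0" --pt "25 0 0 2 0" --pt "25 0 0 2 0" --pt "25 0 0 0 0"

```text
t: 13.58
tool_pos: [0.56, -0.1313, 0.1083]
tool_rot: [[0.116, -0.993, 0.001], [-0.993, -0.116, -0.0], [0.0, -0.001, -1.0]]
ft_force: [0.1, 0.7, -3.5]
gripper_width: 0.0352
```

>>> send_rows --pt "25 0 0 1.2 0" --pt "25 0 0 1 0" --pt "25 0 0 0.5 0" --pt "25 0 0 0 0"

```text
t: 14.08
tool_pos: [0.56, -0.1313, 0.107]
tool_rot: [[0.116, -0.993, 0.001], [-0.993, -0.116, -0.001], [0.001, -0.001, -1.0]]
ft_force: [-6.5, 1.1, 13.6]
gripper_width: 0.0353
```

>>> send_rows --pt "85 0 0 0 0" --pt "85 0 0 0 0" --pt "85 0 0 0 0" --pt "85 0 0 0 0" --pt "85 0 0 -10 0" --pt "85 0 0 -30 0" --pt "85 0 0 -40 0" --pt "85 0 0 -30 0.16" --pt "85 0 0 0 0.16" --pt "85 0 0 0 0.16" --pt "85 0 0 0 0.08" --pt "85 0 0 0 0"

```text
t: 15.58
tool_pos: [0.5599, -0.1311, 0.2158]
tool_rot: [[-0.428, -0.904, 0.001], [-0.904, 0.428, -0.0], [-0.0, -0.001, -1.0]]
ft_force: [-0.7, -0.1, 0.2]
gripper_width: 0.085
```

```bash
python3 plan.py 543.8 43.9 220 -115.3
```

```text
t 15.57 pos [ 559.9 -131.1  215.8] yaw -115.34 tilt [-0.    -0.001 -1.   ] w 85.0 F [-0.7 -0.1  0.2]
turn -0.001 pre [-151.2   89.4   -4.2] post [-151.3   89.3   -4.2]
```

>>> send_rows --pt "85 -30 17.8 0 0" --pt "85 -40 23.6 0 0" --pt "85 -45 26.6 0 0" --pt "85 -36.2 21.4 0 0" --pt "85 0 0 15 0" --pt "85 0 0 0 0" --pt "85 0 0 0 0"

```text
t: 16.45
tool_pos: [0.544, 0.0422, 0.2003]
tool_rot: [[-0.43, -0.903, -0.0], [-0.903, 0.43, -0.001], [0.001, -0.0, -1.0]]
ft_force: [0.1, -0.6, -0.1]
gripper_width: 0.0852
```

```bash
python3 plan.py 543.8 43.9 105 -115.2
```

```text
t 16.45 pos [544.   42.2 200.3] yaw -115.48 tilt [ 0.001 -0.    -1.   ] w 85.2 F [ 0.1 -0.6 -0.1]
turn -0.005 pre [-1.5  0.9 95.3] post [-1.5  0.9 95.3]
```

>>> send_rows --pt "85 -1.5 0.9 35 -0.005" --pt "85 0 0 35 0" --pt "85 0 0 18 0" --pt "85 0 0 7 0" --pt "85 0 0 0 0" --pt "25 0 0 0 0" --pt "25 0 0 0 0" --pt "25 0 0 0 0" --pt "25 0 0 0 0" --pt "25 0 0 0 0"

```text
t: 17.7
tool_pos: [0.544, 0.0454, 0.1059]
tool_rot: [[-0.424, -0.906, 0.001], [-0.906, 0.424, -0.0], [-0.0, -0.001, -1.0]]
ft_force: [-1.3, -0.5, 6.2]
gripper_width: 0.0351
```

```bash
python3 plan.py 555 251.5 220 -75.4
```

```text
t 17.7 pos [544.   45.4 105.9] yaw -115.11 tilt [-0.    -0.001 -1.   ] w 35.1 F [-1.3 -0.5  6.2]
turn -0.693 pre [-191.3   77.4 -114.1] post [-196.6  -62.7 -114.1]
```

>>> send_rows --pt "25 0 0 -12 0" --pt "25 0 0 -33 0" --pt "25 0 0 -40 0" --pt "25 -32 13 -25 0" --pt "25 -48 19.4 0 0" --pt "25 -50 20.2 0 -0.1" --pt "25 0 0 0 -0.15" --pt "25 0 0 0 -0.15" --pt "25 0 0 0 -0.15" --pt "25 0 0 0 -0.143" --pt "25 0 0 0 0"

```text
t: 19.08
tool_pos: [0.5509, 0.1852, 0.2152]
tool_rot: [[0.251, -0.968, -0.001], [-0.968, -0.251, -0.0], [-0.0, 0.001, -1.0]]
ft_force: [-0.3, 0.4, -3.4]
gripper_width: 0.0356
```

```bash
python3 plan.py 555 251.5 190 -75.4
```

```text
t 19.07 pos [550.9 185.2 215.2] yaw -75.47 tilt [-0.     0.001 -1.   ] w 35.6 F [-0.3  0.4 -3.4]
turn -0.001 pre [-63.2 -20.6  25.2] post [-63.1 -20.7  25.2]
```

>>> send_rows --pt "25 -25 -8.3 0 0" --pt "25 -25 -8.3 10 0" --pt "25 -13.2 -4 15 0" --pt "25 0 0 0 0" --pt "25 0 0 0 0" --pt "25 0 0 0 0"

```text
t: 19.82
tool_pos: [0.5557, 0.2507, 0.1906]
tool_rot: [[0.25, -0.968, 0.001], [-0.968, -0.25, -0.0], [0.001, -0.001, -1.0]]
ft_force: [-0.7, -0.1, -3.0]
gripper_width: 0.035
```

```bash
python3 plan.py 555 251.5 106 -75.4; python3 - <<'E'
from h import *
a=manip.get_image("scene");cv2.imwrite("pics/s3.png",cv2.resize(a[120:320,150:400],(750,600),interpolation=cv2.INTER_CUBIC))
E
```

```text
t 19.82 pos [555.7 250.7 190.6] yaw -75.51 tilt [ 0.001 -0.001 -1.   ] w 35.0 F [-0.7 -0.1 -3. ]
turn -0.002 pre [-1.   0.5 84.6] post [-1.   0.5 84.6]
```

View pics/s3.png

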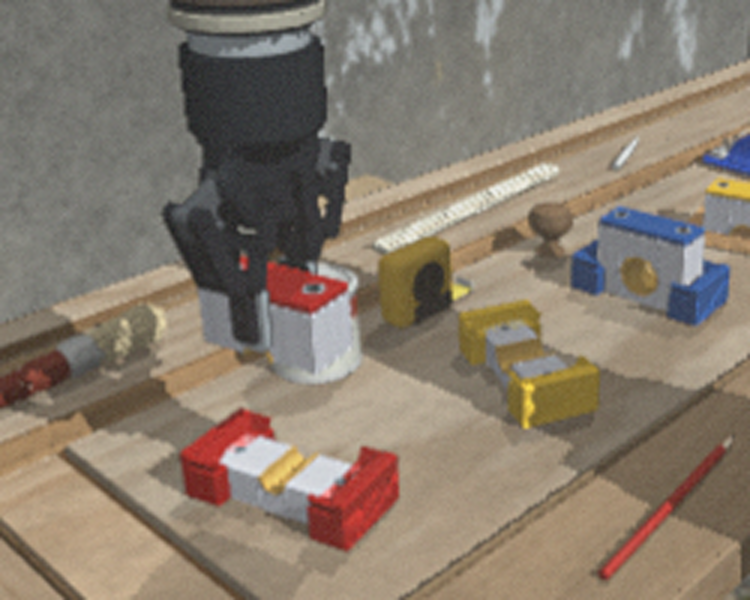

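Blue cap sits fully down in the blue base (crop ~650,250). The red cap is held level above the empty red base (~290,480).

>>> send_rows --pt "25 0 0 30 0" --pt "25 0 0 30 0" --pt "25 0 0 15 0" --pt "25 0 0 4 0" --pt "25 0 0 2 0" --pt "25 0 0 2 0" --pt "25 0 0 1 0" --pt "25 0 0 0 0"

```text
t: 20.88
tool_pos: [0.5553, 0.2519, 0.1065]
tool_rot: [[0.252, -0.968, 0.0], [-0.968, -0.252, 0.0], [0.0, -0.0, -1.0]]
ft_force: [-0.2, 1.0, -3.5]
gripper_width: 0.0358
```

>>> send_rows --pt "25 0 0 1 0" --pt "25 0 0 1 0" --pt "25 0 0 0 0"

```text
t: 21.25
tool_pos: [0.5554, 0.2519, 0.106]
tool_rot: [[0.252, -0.968, 0.001], [-0.968, -0.252, -0.0], [0.0, -0.001, -1.0]]
ft_force: [-4.3, -3.3, 12.3]
gripper_width: 0.0351
```

>>> send_rows --pt "85 0 0 0 0" --pt "85 0 0 0 0" --pt "85 0 0 0 0" --pt "85 0 0 0 0" --pt "85 0 0 -10 0" --pt "85 0 0 -30 0" --pt "85 0 0 -40 0" --pt "85 0 0 -30 0" --pt "85 0 0 0 0"

```text
t: 22.38
tool_pos: [0.5564, 0.2526, 0.2176]
tool_rot: [[0.252, -0.968, 0.005], [-0.968, -0.252, 0.002], [-0.001, -0.006, -1.0]]
ft_force: [-0.4, -0.2, -1.4]
gripper_width: 0.0848
```

```bash
python3 plan.py 562 -304.4 217 -74.7; python3 - <<'E'
from h import *
a=manip.get_image("top")
for c,xy,z in(("yellow",(.562,-.304),.048),("blue",(.559,-.131),.069)): print(c,top_rect("top",a,c,np.array(xy),z=z))
E
```

```text
t 22.38 pos [556.4 252.6 217.6] yaw -75.41 tilt [-0.001 -0.006 -1.   ] w 84.8 F [-0.4 -0.2 -1.4]
turn -0.012 pre [540.5 134.9  -0.7] post [538.8 141.6  -0.7]
yellow (array([ 562.7, -303.7]), np.float32(14.9), array([37.8, 86.5]))
blue (array([ 551. , -129.3]), np.float32(6.3), array([ 57.1, 120.7]))
```

>>> send_rows --pt "85 30 7.9 0 -0.012" --pt "85 49 12.9 0 0" --pt "85 50 13.1 0 0" --pt "85 50 13.1 0 0" --pt "85 50 13.1 0 0" --pt "85 50 13.1 0 0" --pt "85 50 13.1 0 0" --pt "85 50 13.1 0 0" --pt "85 50 13.1 0 0" --pt "85 50 13.1 0 0" --pt "85 40 10.5 0 0" --pt "85 20 5.3 0 0"

```text
t: 23.92
tool_pos: [0.5594, -0.3079, 0.2128]
tool_rot: [[0.261, -0.965, -0.002], [-0.965, -0.261, 0.0], [-0.001, 0.002, -1.0]]
ft_force: [-0.1, -0.8, 1.1]
gripper_width: 0.085
```

>>> send_rows --pt "85 0 0 20 0" --pt "85 0 0 20 0" --pt "85 0 0 0 0" --pt "85 0 0 0 0"

```text
t: 24.42
tool_pos: [0.561, -0.3046, 0.1744]
tool_rot: [[0.265, -0.964, 0.0], [-0.964, -0.265, 0.0], [-0.0, -0.0, -1.0]]
ft_force: [0.1, 0.1, 0.2]
gripper_width: 0.0845
```

```bash
python3 plan.py 562.3 -304.2 84 -74.8
```

```text
t 24.43 pos [ 561.  -304.6  174.4] yaw -74.65 tilt [-0. -0. -1.] w 84.5 F [0.1 0.1 0.2]
turn 0.003 pre [-0.  -1.4 90.4] post [-0.  -1.4 90.4]
```

>>> send_rows --pt "85 0 -1.4 30 0" --pt "85 0 0 30 0" --pt "85 0 0 18 0" --pt "85 0 0 10.5 0" --pt "85 0 0 0 0" --pt "25 0 0 0 0" --pt "25 0 0 0 0" --pt "25 0 0 0 0" --pt "25 0 0 0 0" --pt "25 0 0 0 0"

```text
t: 25.68
tool_pos: [0.5623, -0.3053, 0.0865]
tool_rot: [[0.264, -0.965, 0.001], [-0.965, -0.264, -0.001], [0.001, -0.001, -1.0]]
ft_force: [0.2, 0.0, 6.5]
gripper_width: 0.0354
```

```bash
python3 plan.py 544 45 217 -115
```

```text
t 25.68 pos [ 562.3 -305.3   86.5] yaw -74.72 tilt [ 0.001 -0.001 -1.   ] w 35.4 F [0.2 0.  6.5]
turn 0.703 pre [-342.6  -74.8 -130.7] post [-309.7  164.5 -130.7]
```

>>> send_rows --pt "25 0 0 -12 0" --pt "25 0 0 -35 0" --pt "25 0 0 -40 0" --pt "25 0 0 -40 0" --pt "25 -30 -6.6 0 0" --pt "25 -48 -10.5 0 0" --pt "25 -50 -10.9 0 0" --pt "25 -50 -10.9 0 0" --pt "25 -50 -10.9 0 0" --pt "25 -50 -10.9 0 0" --pt "25 -40 -8.7 0 0" --pt "25 -24.6 -5.4 0 0"

```text
t: 27.18
tool_pos: [0.543, 0.0478, 0.213]
tool_rot: [[0.266, -0.964, -0.0], [-0.964, -0.266, 0.001], [-0.001, 0.0, -1.0]]
ft_force: [-0.8, -0.5, -3.0]
gripper_width: 0.0353
```

>>> send_rows --pt "25 0 0 0 0.15" --pt "25 0 0 0 0.15" --pt "25 0 0 10 0.15" --pt "25 0 0 10 0.15" --pt "25 0 0 5 0.103" --pt "25 0 0 0 0" --pt "25 0 0 0 0"

```text
t: 28.05
tool_pos: [0.5437, 0.0453, 0.188]
tool_rot: [[-0.42, -0.907, 0.0], [-0.907, 0.42, -0.0], [-0.0, -0.0, -1.0]]
ft_force: [-0.3, -0.2, -3.0]
gripper_width: 0.0353
```

```bash
python3 plan.py 544 45 107.5 -115
```

```text
t 28.05 pos [543.7  45.3 188. ] yaw -114.85 tilt [-0. -0. -1.] w 35.3 F [-0.3 -0.2 -3. ]
turn 0.003 pre [ 0.2 -0.4 80.5] post [ 0.2 -0.4 80.5]
```

>>> send_rows --pt "25 0 0 30 0" --pt "25 0 0 28 0" --pt "25 0 0 14 0" --pt "25 0 0 4 0" --pt "25 0 0 2 0" --pt "25 0 0 1.5 0" --pt "25 0 0 1 0" --pt "25 0 0 1 0" --pt "25 0 0 0 0"

```text
t: 29.18
tool_pos: [0.544, 0.0452, 0.1075]
tool_rot: [[-0.423, -0.906, 0.001], [-0.906, 0.423, -0.0], [-0.0, -0.001, -1.0]]
ft_force: [-3.0, -0.7, 8.3]
gripper_width: 0.0353
```

Contact at the expected seating height; release and retreat away from the bearings.

>>> send_rows --pt "85 0 0 0 0" --pt "85 0 0 0 0" --pt "85 0 0 0 0" --pt "85 0 0 0 0" --pt "85 0 0 -10 0" --pt "85 0 0 -30 0" --pt "85 0 0 -40 0" --pt "85 0 0 -40 0" --pt "85 0 0 -40 0" --pt "85 30 0 -40 0" --pt "85 50 30 0 0" --pt "85 50 30 0 0"

```text
t: 30.68
tool_pos: [0.4332, -0.0481, 0.3072]
tool_rot: [[-0.422, -0.906, 0.002], [-0.906, 0.422, -0.0], [-0.001, -0.002, -1.0]]
ft_force: [0.8, -1.2, 0.8]
gripper_width: 0.0847
```

>>> send_rows --pt "85 50 0 0 0" --pt "85 50 0 0 0" --pt "85 40 0 0 0" --pt "85 40 0 0 0" --pt "85 0 0 0 0"

```text
t: 31.3
tool_pos: [0.3569, -0.2127, 0.3069]
tool_rot: [[-0.427, -0.904, 0.001], [-0.904, 0.427, -0.001], [0.0, -0.001, -1.0]]
ft_force: [0.4, 0.5, -0.2]
gripper_width: 0.085
```

```bash
python3 - <<'E'
from h import *
s=manip.read_state();print(s["t"],s["tool_pos"],s["gripper_width"])
a=manip.get_image("scene");t=manip.get_image("top")
cv2.imwrite("pics/s4.png",cv2.resize(a[150:330,180:460],(784,504),interpolation=cv2.INTER_CUBIC))
cv2.imwrite("pics/t4.png",cv2.resize(t[130:260,160:480],(800,325),interpolation=cv2.INTER_CUBIC))
for n,r in(("red","red"),("yellow","yellow"),("blue","blue")):
    for c in("top","scene"):
        for r in manip.tip_of(c,f"cap_{n}_center")[:1]: print(n,c,at_z(c,r["centre"],.047).round(4),round(r["conf"],2))
E
```

```text
31.3 [ 0.35692966 -0.21269128  0.30687291] 0.08499454413747813
red top [0.5299 0.0415 0.047 ] 0.38
red scene [0.5639 0.2533 0.047 ] 0.94
yellow top [0.5509 0.0462 0.047 ] 0.66
yellow scene [0.5528 0.0369 0.047 ] 0.65
blue top [ 0.5519 -0.1192  0.047 ] 0.6
blue scene [ 0.5762 -0.1409  0.047 ] 0.87
```

View pics/s4.png

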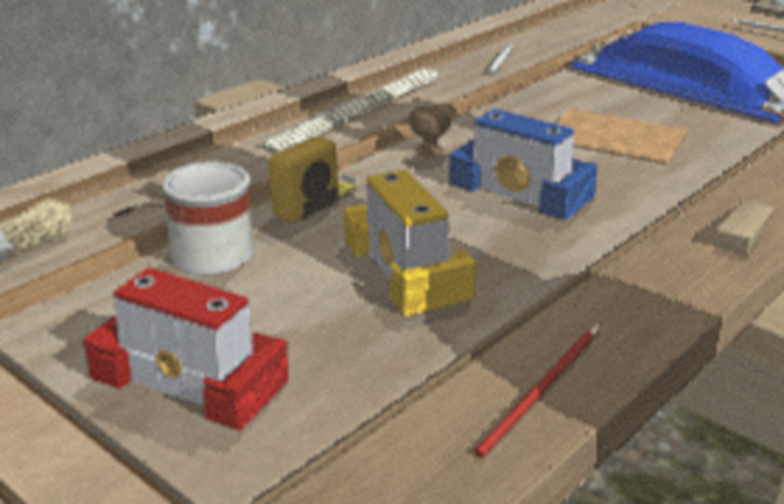

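View pics/t4.png

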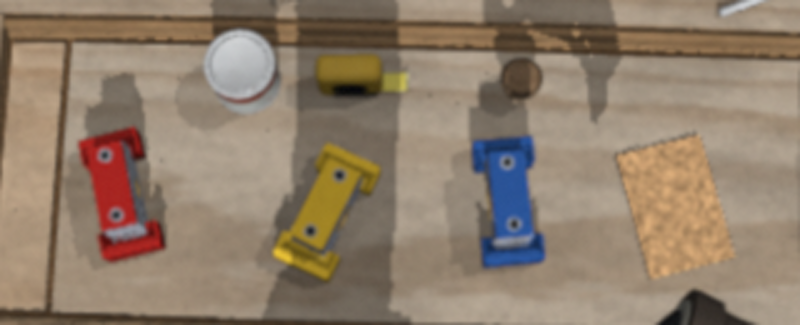

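The caps match their bases. The tops lie within about 1–2 px of where the original seated caps lay (red about 180,297, yellow about 408,198, blue about 525,125 in the scene crop). The tin, knob and tape measure have not moved.

```bash
python3 -c "
from cell import manip
print(manip.job_done())"
```

```text
the job is handed in; nothing more can be done
None
```

All three caps are back on the bases of their own colour, and I handed the job in at about 32 s of the 102 s allowed. No verdict came back.

**What I did:** I set the yellow cap on the cork mat and let go. Then I moved the blue cap to the blue base, the red cap to the red base, and the yellow cap from the mat to the yellow base.

**Last checks:**
- **Seating:** Each cap touched down at the expected seating height, within about 1 mm, pressing with 8–14 N.
- **Final pictures:** The scene and top views, compared by eye, show the caps in line between the end walls, in the same places as the caps seated there at the start. The tin, knob and tape measure had not moved, and the gripper was clear of everything.

**What disagreed:**
- **Network centre estimates:** In the last pictures these scattered by 10–20 mm. One was simply wrong: it put the red cap on the yellow base, with a confidence of 0.38.
- **Colour measurement of the blue cap:** On its own base, cap and base merged into one blue patch, so this could not confirm its position.

For the final positions I therefore relied on the touchdown heights and on comparing the before and after pictures.

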